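Raise the fume hood window to its mark and start the fan

TASK

Get the small bench fume hood ready for work: with the fingertips beneath the lip, push its sliding window up until the top of the lip is level with the pointer of the marker clip on the left-hand post, and leave it there. Then press the round fan button on the console right down and let it spring back. Do not pinch the lip or shift the marker, and leave everything else where it stands.

Things in the scene. Friction and masses are not known exactly. Their poses are not given: they have to be found in the camera images.
- hood: Small bench fume hood, fixed, but placed and turned anew each time. Origin: on the bench, centre of the front edge of its base; x into the hood, y to its left, z up. Base 300 mm deep, 200 wide, 20 thick; roof at 330 mm. The clear window leans back 32 degrees: up its slope is (0.530, 0, 0.848). Guide posts 20 mm square at y = +90 and -90, 375 high. An apron closes the slope below 65 mm height.
- sash (a joint): The sliding window's travel up the slope in m: 0 fully down, 0.165 fully up. It is counterweighted: it stays wherever it is left, and about 2 to 5 N along the slope moves it either way.
- lip_edge (a point): Middle of the lower front edge of the window's lip. The lip is a straight ledge along the window's bottom, 130 mm wide, 12 thick, standing out 40 mm square to the leaning window (so its front tips up 32 degrees), with free space beneath. The point travels with the window; fully down it lies at x = 22, z = 107 mm in the hood's frame.
- lip_level (a point): Point at the left-hand end of the lip on its upper face, 20 mm in front of the middle of the window's thickness: this is what has to come level with the marker. Axes as the window: z up the slope.
- lip_under: Lower 7 mm of the lip, plain aluminium: push up against its underside. Origin: on the slope in the middle of the window's bottom edge; z up the slope.
- lip_cap: Upper 5 mm of the lip, a grey plastic strip set back 8 mm from the front edge. Same origin as lip_under. Touching it and the underside together is pinching the lip.
- marker (a joint): Where the marker clip sits, in m up the slope. Dark steel block 14x26x24 mm with a steel thumbscrew and a cone pointing at the window, on the front of the left-hand post; clamped hard. Its pointer is level with the lip's upper face when joint sash reads the same as joint marker.
- marker_tip (a point): Tip of the marker's cone, just beside the lip's left-hand end (3 mm gap) when the two are level. Its z axis points up the slope.
- fan_button (a joint): Fan push button on top of the grey switch console (60x60x30 mm) in front of the right-hand post: round, grey, 28 mm across in a black collar 44 mm across, pressed straight down; travel in m, 0 up to 0.006 fully down. It springs back; fully down takes 4 N.
- fan_button_top (a point): Centre of the button's top face, 52 mm above the bench when it is up, at x = -30, y = -70 mm in the hood's frame.
- vial: Bystander: small amber screw-cap vial, 25 mm across, 51 mm tall, standing on the bench in front of the hood, left of the console. Loose; origin at the centre of its underside.
- white_vial: Bystander: small white screw-cap vial, 25 mm across, 51 mm tall, standing on the bench beside the hood's right-hand wall. Loose; origin at the centre of its underside.
- case: Bystander: flat closed parts case, 112x168x33 mm, on the wooden desk to the robot's left. Loose; origin at the centre of its underside.
- ring: Bystander: square aluminium spacer, 44x44x14 mm, lying inside the hood in front of the test satellite. Loose; origin at the centre of its underside.

How it is judged:
By the outcome, as a careful person would: the job done as asked, in the order asked, and still so for the second after the job is handed in, with the robot touching nothing.
It also fails if it takes over 42 s, if anything falls off the work surface, if the arm or the gripper's body presses on something with over 40 N, if the wrist force passes 120 N, or if a joint passes its speed limit or range.

ROBOT

A 6-joint arm with a two-finger parallel gripper is mounted at the origin on the work surface; the furniture and walls round the work are solid. World frame = base frame: x ahead of the robot, y to its left, z up, the work surface at z = 0. Lengths are in m, angles in rad, forces in N, time in s.
With the tool pointing down it reaches from about 0.35 to 0.975 m from the base axis. Payload 4.9 kg.
Tool frame: the origin (TCP) lies at the very end of the fingers, on their centre line; the grasp point (between the pads) lies 19 mm behind it (ctrl.grip_point_offset is the distance from the TCP to the grasp point, in m); z points along the fingers, y is the line along which they close (so a half turn about z gives the same grasp; the last joint's range is limited). The gripper opens to 85 mm and grips with 20 to 120 N. Pads are 22 mm wide; open, the fingers measure 114 mm over their backs; the gripper's body (76 mm by 85 mm) begins 54 mm behind the grasp point. The pads swing forward as they close: fully open they stand 13 mm farther back than shut.
Start: joints at [1.001, 0.053, 1.613, -0, 1.476, -0.119], TCP at [0.272, 0.563, 0.231] pointing down, gripper open.
Joint ranges: [-3.01, 3.01], [-1.01, 2.22], [0.06, 2.58], [-1.02, 4.17], [0.09, 2.62], [-3.14, 3.14]. Speed limits (rad/s): [2.57, 2.57, 3.14, 3.14, 3.14, 3.14].

INTERFACE

Orientations are given as a rotation vector (axis times angle).
In Python, from station import ctrl gives the robot as it stands.
- The arm moves only by the tool send_rows, never from a script. Its argument "rows" is a list of rows, each a list of 3 entries, a list of its own where there are three numbers: the finger opening in cm, from 0 to 8.54, then the shift along the tool's x, y, z in cm, then the turn about the tool's z in degrees. A call has 1 to 10 rows; each row shifts and turns the commanded pose from where the row before left it, along the tool's axes as they then stand; what a row does not reach is not made up. A row lasts 1/8 s, in which the tool goes at most 62.5 mm and 10.7 degrees, less where a joint would pass 70% of its speed; a pose out of reach is approached as far as the arm can. A call with a gripper value outside its range is refused whole. The fingers move at their own pace and stop on an object; "newtons" is the grip in N (left out, the last holds). Time passes only in rows, so rows that do not move let the fingers close. It gives the time, the measured TCP pose, the force, the opening and the grip force at its end, in the units of the state.
- ctrl.get_obs(): the state, without advancing time (a new reading comes with each control period).
- ctrl.get_image(name): name is "side" or "top"; returns a dict with "frame" (480x640x3 uint8, red, green, blue), "range_z" (480x640 float32, m along the optical axis (not along the pixel's ray), 0 where there is no reading), "fx", "fy", "cx", "cy" (pixels), "cam_to_world" (4x4, takes a point from camera to world coordinates). Camera axes: x right, y down, z forward; pixel columns grow to the right and rows downward; lengths in m; the calibration is good to about 2 mm. A picture is of the moment at which its call begins.
- ctrl.finish_job(): hands the job in; it is judged then, once.
The state is a dict: "t": time; "q": joint angles; "dq": joint speeds; "effort": joint torques, N m; "tool_pos": TCP position; "tool_rot": TCP orientation; "contact_force": force on the tool from outside, world axes, zero at the start; "wrist_torque": the same for the moment, N m; "opening": finger opening in m; "grip_force": force on a finger pad.
Only numpy, scipy, OpenCV 4.12 (cv2) and the standard library are available. Lean on these libraries where they do the work, as an engineer would, in place of code of your own. Each camera call takes 0.05 s, during which the arm holds its last target. There are 200 camera calls.

## Working session

There is one attempt and no reset: what is moved stays moved. The work goes in short steps, Python scripts to look and compute and a tool call to move; the robot and the scene stay as the last step left them, time stands still between calls to the robot, and variables do not carry over. Pictures are saved under pics/ and viewed, at most 10 in all, crops included, and the job is handed in when it is done.

Besides the shell and the picture viewer there is one more tool, called as a command line: name --argument value ..., lists and objects as JSON in quotes. send_rows: Moves the arm, as the interface text tells. Its arguments: {"type":"object","properties":{"rows":{"type":"array","items":{"type":"array"}},"newtons":{"type":"number"}},"required":["rows"]}

```bash
mkdir -p pics; cat > h.py <<'E'
import numpy as np,cv2
from station import ctrl
def cap(n):
    d=ctrl.get_image(n); np.savez(f'{n}.npz',**d); return d
def pts(d):
    z=d['range_z'];v,u=np.mgrid[:480,:640]
    P=np.stack([(u-d['cx'])/d['fx']*z,(v-d['cy'])/d['fy']*z,z,np.ones_like(z)],-1)
    return (P@np.array(d['cam_to_world']).T)[...,:3]
E
python3 - <<'E'
from h import *
for n in('side','top'):
    d=cap(n);cv2.imwrite(f'pics/{n}0.png',d['frame'][...,::-1]);print(n,d['fx'],np.round(d['cam_to_world'],3).tolist())
print(ctrl.get_obs())
E
```

```text
side 458.7716561891626 [[0.943, -0.115, 0.314, 0.3], [-0.333, -0.371, 0.867, -0.94], [0.017, -0.922, -0.388, 0.466], [0.0, 0.0, 0.0, 1.0]]
top 606.917769348817 [[-0.014, -0.982, 0.188, 0.289], [-1.0, 0.014, 0.003, -0.07], [-0.005, -0.188, -0.982, 1.773], [0.0, 0.0, 0.0, 1.0]]
{'t': 0.1, 'q': array([ 1.00096811e+00,  5.32999101e-02,  1.61412366e+00,  1.53521397e-05,
        1.47601979e+00, -1.18988162e-01]), 'dq': array([ 0.00055843, -0.00101129, -0.00149423,  0.00124922, -0.00088742,
       -0.0026385 ]), 'effort': array([ 3.69681766e-04, -3.94901097e+01, -3.71364176e+01, -1.26715481e-04,
        3.92633054e-03,  1.89020204e-05]), 'tool_pos': array([0.27201409, 0.56208615, 0.23020007]), 'tool_rot': array([-7.02054638e-01, -3.06148658e+00,  2.72770573e-03]), 'contact_force': array([-0.13834348,  0.20355071, -0.60865338]), 'wrist_torque': array([ 0.02176504,  0.00836891, -0.04476557]), 'grip_force': 0.0, 'opening': 0.08563462061482255}
```

View pics/side0.png

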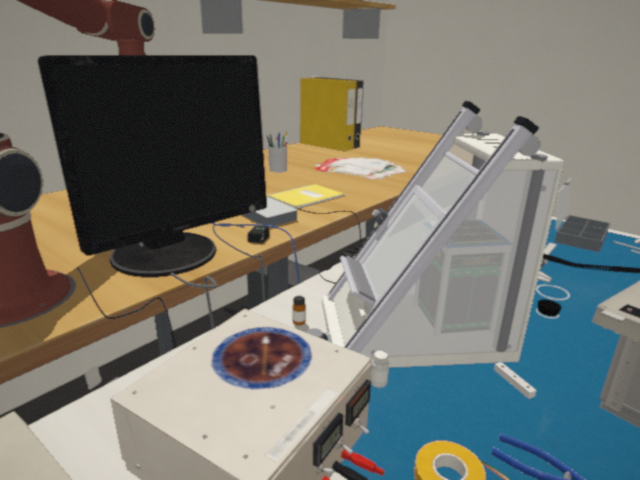

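View pics/top0.png

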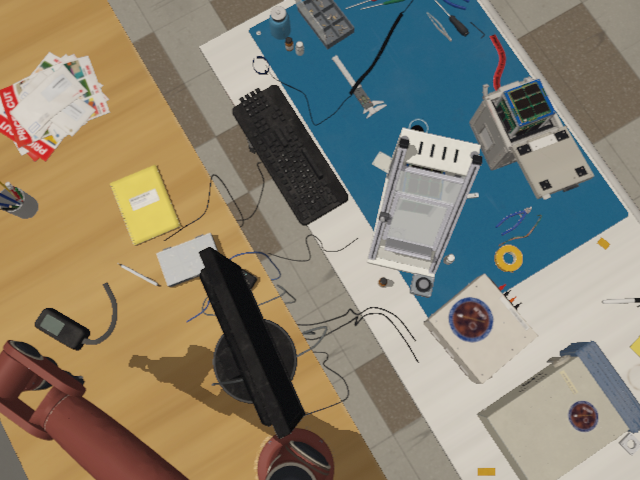

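The side view shows the hood at (350–555, 105–360) with its lip around (352,280). The box in front hides the console. The top view has the hood at (370–480, 130–275), the fan button at about (423,284), the marker at about (385,217), the amber vial at (384,282) and the white one at (450,258). I'll crop closer.

```bash
python3 - <<'E'
from h import *
t=np.load('top.npz');s=np.load('side.npz')
a=cv2.resize(t['frame'][120:300,355:490],None,fx=3.2,fy=3.2,interpolation=2)
b=cv2.resize(s['frame'][90:370,310:570],None,fx=1.35*1.5,fy=2.05,interpolation=2)
b=cv2.resize(s['frame'][170:360,320:480],None,fx=2.2,fy=2.2,interpolation=2)
h=max(len(a),len(b));o=np.zeros((h,a.shape[1]+b.shape[1],3),np.uint8);o[:len(a),:a.shape[1]]=a;o[:len(b),a.shape[1]:]=b
cv2.imwrite('pics/c1.png',o[...,::-1]);print(o.shape)
P=pts(t)
for n,uv in dict(button=(423,284),amber=(384,282),white=(450,258),marker=(385,217),lipc=(411,245),tpostL=(404,142),tpostR=(475,160),desk=(330,200),roof=(440,150),bench=(380,340)).items():print(n,P[uv[1],uv[0]].round(4))
E
```

```text
(576, 784, 3)
button [ 0.5014 -0.3683  0.0524]
amber [ 0.5092 -0.2579  0.0483]
white [ 0.5765 -0.4509  0.0453]
marker [ 0.6659 -0.2511  0.1912]
lipc [ 0.6043 -0.3302  0.1089]
tpostL [ 0.8054 -0.2814  0.382 ]
tpostR [ 0.7573 -0.4493  0.3826]
desk [ 0.7632 -0.1087  0.0129]
roof [ 0.8026 -0.3783  0.3295]
bench [ 0.347  -0.2457  0.0015]
```

View pics/c1.png

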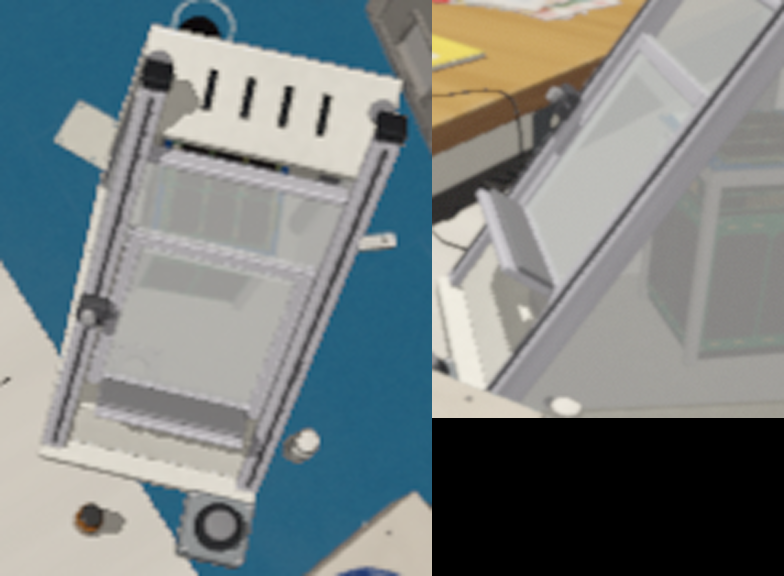

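Crop: the marker clip is on the left post at about (95,312), the lip's dark cap at (100–250, 380–440), and the console and button at (218,525). In the side view the marker sits at about full-image (377,216).

```bash
cat >> h.py <<'E'
def hood(P,o,yaw):
    c,s=np.cos(yaw),np.sin(yaw);D=P-np.array([*o,0]);x=c*D[...,0]+s*D[...,1];y=-s*D[...,0]+c*D[...,1];z=D[...,2]
    return x,y,z,.53*x+.848*z,-.848*x+.53*z   # +w up slope, n outward
E
python3 - <<'E'
from h import *
t=np.load('top.npz');s=np.load('side.npz')
def ray(d,u,v,z):
    M=d['cam_to_world'];r=M[:3,:3]@np.array([(u-d['cx'])/d['fx'],(v-d['cy'])/d['fy'],1]);return M[:3,3]+r*(z-M[2,3])/r[2]
g=t['frame'].astype(int).max(-1)
def blob(x0,y0,x1,y1,th):
    m=g[y0:y1,x0:x1]<th;v,u=np.nonzero(m);return u.mean()+x0,v.mean()+y0,m.sum()
for b in((396,134,412,150),(468,152,484,166)):
    u,v,n=blob(*b,60);print('cap',u,v,n,ray(t,u,v,.38).round(4))
u,v,n=blob(412,273,433,295,70);print('collar',u,v,n,ray(t,u,v,.05).round(4))
yaw=-np.arctan2(.0481,.1679);c,s_=np.cos(yaw),np.sin(yaw)
o=np.array([.5014,-.3683])-np.array([c*-.03-s_*-.07,s_*-.03+c*-.07]);print(o,yaw)
for n,d in(('top',t),('side',s)):
    x,y,z,w,nn=hood(pts(d),o,yaw);gg=d['frame'].astype(int).max(-1)
    print(n)
    m=(abs(y)<.15)&(z>.12)&(z<.3)&(nn<.1)&(nn>-.2)
    for k in(90,-90):
        q=m&(abs(y-k/1000)<.02)&(x>0);print('post',k,np.percentile(y[q],[3,50,97]).round(4),np.percentile(nn[q],[5,50,95]).round(4),'slope',np.polyfit(x[q],y[q],1).round(4))
    q=(z>.32)&(z<.34)&(x>.05)&(x<.4)&(abs(y)<.13);print('roof y',np.percentile(y[q],[1,50,99]).round(4),'x',np.percentile(x[q],[1,99]).round(4),'z',np.median(z[q]))
    q=(z>.015)&(z<.025)&(x<.06)&(x>-.03)&(abs(y)<.13);print('base',np.percentile(x[q],[1,50]).round(4),np.percentile(y[q],[1,99]).round(4),np.median(z[q]))
    q=(abs(y)<.06)&(x<.12)&(x>0)&(w>.08)&(w<.14);print('lip w,n',np.percentile(w[q],[5,50,95]).round(4),np.percentile(nn[q],[1,50,99]).round(4))
    # marker: points out from post front
    q=(abs(y-.085)<.03)&(gg<90)&(z>.1)&(z<.3)&(x>.05)&(x<.2);vv,uu=np.nonzero(q);print('marker',q.sum(),uu.min(),uu.max(),vv.min(),vv.max());
    for a in(w,nn,y):print(np.percentile(a[q],[2,25,50,75,98]).round(4))
E
```

```text
cap 403.7945205479452 143.0 73 [ 0.8037 -0.2811  0.38  ]
cap 476.88 159.44 75 [ 0.7595 -0.4546  0.38  ]
collar 422.7362637362637 284.7362637362637 91 [ 0.4996 -0.3679  0.05  ]
[ 0.54951799 -0.309269  ] -0.2790074842899678
top
post 90 [0.0712 0.09   0.1083] [-0.1221  0.0038  0.0209] slope [0.0611 0.0808]
post -90 [-0.0942 -0.0816 -0.0709] [-0.0235  0.0006  0.0061] slope [ 0.0446 -0.0881]
roof y [-0.0876  0.0063  0.1063] x [0.1969 0.2985] z 0.32941662158992036
base [-0.0197  0.0087] [-0.1     0.0999] 0.02023720298558862
lip w,n [0.1139 0.1223 0.1365] [-0.0093  0.0134  0.0426]
marker 104 377 395 176 238
[0.1328 0.2082 0.2187 0.2403 0.3413]
[0.0016 0.0085 0.0124 0.019  0.0251]
[0.0766 0.0865 0.0926 0.0946 0.1028]
side
post 90 [0.0712 0.0854 0.0998] [-0.0651  0.003   0.0203] slope [0.048  0.0785]
post -90 [-0.0968 -0.089  -0.085 ] [-0.1518 -0.0654  0.0028] slope [ 0.0307 -0.0959]
roof y [-0.0949 -0.0532  0.0995] x [0.1935 0.2977] z 0.33062933649002413
base [-0.0039  0.0083] [-0.0958  0.0954] 0.02087354459150012
lip w,n [0.115  0.1235 0.1374] [-0.0047  0.0143  0.0419]
marker 148 356 396 199 254
[0.1279 0.1884 0.2044 0.2124 0.2228]
[0.0086 0.0106 0.015  0.0208 0.0236]
[0.0759 0.0802 0.0819 0.0909 0.1   ]
```

```bash
cat >> h.py <<'E'
def origin(yaw,b=(.5000,-.3681)):
    c,s=np.cos(yaw),np.sin(yaw);return np.array(b)-np.array([c*-.03-s*-.07,s*-.03+c*-.07])
E
python3 - <<'E'
from h import *
t=np.load('top.npz');s=np.load('side.npz')
for yaw in(-.22,-.24,-.255):
    o=origin(yaw)
    x,y,z,w,nn=hood(pts(t),o,yaw)
    q0=(z>.31)&(z<.34)&(x>.2)&(x<.3)&(abs(y)<.13)
    L=[];R=[]
    for k in range(20):
        q=q0&(abs(x-.21-.004*k)<.004)
        if q.sum()>5:L.append((.21+.004*k,y[q].max()));R.append((.21+.004*k,y[q].min()))
    F=[]
    for yy in np.arange(-.03,.09,.006):
        q=(abs(y-yy)<.004)&(z>.012)&(z<.026)&(x>-.03)&(x<.03)
        if q.sum():F.append((yy,x[q].min()))
    print(yaw,o.round(4),'roofL',np.polyfit(*np.array(L).T,1).round(3),np.mean(L,0)[1].round(4),'front',np.polyfit(*np.array(F).T,1).round(3),np.median(F,0))
yaw=-.245;o=origin(yaw)
for n,d in(('top',t),('side',s)):
    x,y,z,w,nn=hood(pts(d),o,yaw);gg=d['frame'].astype(int).max(-1)
    q=(nn>.0125)&(nn<.05)&(y>.06)&(y<.12)&(w>.15)&(w<.3)
    k,lab,st,_=cv2.connectedComponentsWithStats(q.astype(np.uint8))
    for i in range(1,k):
        m=lab==i
        if m.sum()>8:print(n,st[i],*[np.percentile(a[m],[0,10,50,90,100]).round(4) for a in(w,nn,y)])
    # lip upper face
    q=(abs(y)<.055)&(w>.1)&(w<.14)&(nn>.012)&(nn<.03);print('lip',q.sum(),np.percentile(w[q],[5,25,50,75,95]).round(4))
    for k in(90,-90):
        q=(abs(y-k/1000)<.03)&(nn>.004)&(nn<.0125)&(w>.1)&(w<.3);print('post',np.percentile(y[q],[2,50,98]).round(4))
E
```

```text
-0.22 [ 0.5446 -0.3063] roofL [-0.087  0.112] 0.0907 front [0.028 0.004] [0.027      0.00524996]
-0.24 [ 0.5458 -0.3072] roofL [-0.057  0.11 ] 0.0963 front [0.009 0.003] [0.027      0.00318741]
-0.255 [ 0.5467 -0.3079] roofL [0.003 0.101] 0.1017 front [-0.003  0.002] [0.027      0.00164443]
top [378 214  12   8  64] [0.199  0.2075 0.215  0.2243 0.2296] [0.0127 0.0134 0.017  0.0218 0.0264] [0.073  0.0794 0.0898 0.0999 0.1027]
lip 221 [0.1166 0.1211 0.1237 0.1259 0.1282]
post [0.0619 0.0888 0.1006]
post [-0.0981 -0.0895 -0.0636]
side [372 208  13  15 121] [0.2012 0.2044 0.2135 0.2223 0.2243] [0.0125 0.0138 0.0172 0.0237 0.025 ] [0.0675 0.0743 0.0832 0.0934 0.0985]
lip 283 [0.1203 0.1245 0.1253 0.1257 0.126 ]
post [0.0716 0.0854 0.0913]
post [-0.0953 -0.0916 -0.064 ]
```

```bash
python3 - <<'E'
from h import *
t=np.load('top.npz');s=np.load('side.npz')
P=pts(t)
m=np.zeros((480,640),bool);m[235:450,190:320]=1
for lo in(.03,.2,.3,.4,.45):
    q=m&(P[...,2]>lo)&(t['range_z']>0)&(P[...,0]>.05)&(P[...,1]<.35)
    if q.sum():print(lo,q.sum(),P[q].min(0).round(3),P[q].max(0).round(3))
Q=pts(s);q=np.zeros((480,640),bool);q[60:250,40:265]=1;q&=(s['frame'].max(-1)<60);print('side monitor',np.percentile(Q[q],[1,50,99],axis=0).round(3))
# tall things elsewhere near path
q=(P[...,2]>.1)&(P[...,0]<.75)&(P[...,0]>.1)&(P[...,1]<.1)&(P[...,1]>-.6)
v,u=np.nonzero(q)
g=np.zeros((7,8))
for p in P[q]:
    i,j=int((p[0]-.1)/.1),int((.1-p[1])/.1); g[min(i,6),min(j,7)]=max(g[min(i,6),min(j,7)],p[2])
print('rows x .1.., cols y .1 down\n',g.round(2))
yaw=-.25;o=origin(yaw);x,y,z,w,nn=hood(P,o,yaw);print(o)
r=np.hypot(x+.03,y+.07)
for a,b in((0,.008),(.008,.013),(.015,.021),(.022,.028),(.034,.04)):
    q=(r>=a)&(r<b)&(z>.02)&(z<.08);print(a,np.percentile(z[q],[10,50,90]).round(4),q.sum())
from scipy.spatial.transform import Rotation as R
M=R.from_rotvec(ctrl.get_obs()['tool_rot']).as_matrix();print(M.round(4).tolist())
E
```

```text
0.03 9246 [ 0.055 -0.054  0.03 ] [0.658 0.303 0.451]
0.2 7565 [ 0.078 -0.054  0.2  ] [0.55  0.207 0.451]
0.3 5967 [ 0.13  -0.014  0.3  ] [0.547 0.207 0.451]
0.4 3533 [ 0.13  -0.008  0.4  ] [0.545 0.199 0.451]
0.45 4 [0.235 0.042 0.45 ] [0.478 0.144 0.451]
side monitor [[ 0.14  -0.024  0.021]
 [ 0.3    0.055  0.271]
 [ 0.539  0.162  0.433]]
rows x .1.., cols y .1 down
 [[0.45 0.44 0.   0.   0.   0.   0.14 0.  ]
 [0.45 1.77 0.   0.   0.   0.12 0.12 0.  ]
 [0.45 0.   0.   0.   0.12 0.13 0.13 0.  ]
 [0.28 0.   0.   0.   0.12 0.13 0.12 0.  ]
 [0.   0.   0.   0.13 0.13 0.13 0.12 0.  ]
 [0.   0.   0.   0.23 0.25 0.3  0.   0.  ]
 [0.   0.   0.   0.31 0.33 0.39 0.   0.  ]]
[ 0.54638565 -0.30769825]
0 [0.0471 0.0526 0.0581] 26
0.008 [0.0418 0.0504 0.0558] 45
0.015 [0.0341 0.0407 0.0473] 85
0.022 [0.0243 0.0298 0.037 ] 102
0.034 [0.0216 0.0266 0.031 ] 42
[[-0.9001, 0.4357, -0.001], [0.4357, 0.9001, -0.0016], [0.0002, -0.0018, -1.0]]
```

send_rows --rows '[[0,[0,0,-6],-6],[0,[0,0,-6],-5.5],[0,[0,0,-6],0],[0,[0,0,-6],0],[0,[0,0,-6],0],[0,[0,0,0],0],[0,[0,0,0],0]]' --newtons 20

```text
t: 0.98
tool_pos: [0.2724, 0.5626, 0.5303]
tool_rot: [-0.392, -3.117, 0.002]
contact_force: [0.6, 0.2, -0.1]
opening: 0.0002
grip_force: 0.0
```

```bash
cat >> h.py <<'E'
from scipy.spatial.transform import Rotation as R
YAW=-.25;O=origin(YAW)
def to(x,y,z):
    s=ctrl.get_obs();c,n=np.cos(YAW),np.sin(YAW)
    W=np.array([O[0]+c*x-n*y,O[1]+n*x+c*y,z]);M=R.from_rotvec(s['tool_rot']).as_matrix()
    print('t',round(s['t'],2),'q',s['q'].round(2),'tcp',s['tool_pos'].round(4),'f',s['contact_force'].round(1),'op',round(s['opening'],4))
    hx=hood(s['tool_pos'],O,YAW);print('hood tcp',np.round(hx[:3],4),'tool y heading vs hood y deg',np.degrees(np.arctan2(M[1,1],M[0,1])-YAW)-90)
    print('target',W.round(4),'delta tool cm',(M.T@(W-s['tool_pos'])*100).round(2))
E
python3 -c "
from h import *
to(-.06,0,.5)"
```

```text
t 0.97 q [ 1.    0.05  1.13  0.    1.97 -0.32] tcp [0.2724 0.5626 0.5303] f [ 0.6  0.2 -0.1] op 0.0002
hood tcp [-0.4808  0.7755  0.5303] tool y heading vs hood y deg -0.007299544682979331
target [ 0.4883 -0.2929  0.5   ] delta tool cm [-42.09 -77.54   3.1 ]
```

send_rows --rows '[[0,[-4.2,-4,0],0],[0,[-4.2,-4,0],0],[0,[-4.2,-4,0],0],[0,[-4.2,-4,0],0],[0,[-4.2,-4,0],0],[0,[-4.2,-4,0],0],[0,[-4.2,-4,0],0],[0,[-4.2,-4,0],0]]'

```text
t: 1.98
tool_pos: [0.5192, 0.1676, 0.528]
tool_rot: [-0.391, -3.112, 0.002]
contact_force: [0.1, 0.4, 0.3]
opening: 0.0002
grip_force: 0.0
```

send_rows --rows '[[0,[-1,-5.6,0],0],[0,[-1,-5.6,0],0],[0,[-1,-5.6,0],0],[0,[-1,-5.6,0],0],[0,[-1,-5.6,0],0],[0,[-1,-5.6,0],0],[0,[-1,-5.6,0],0],[0,[-1,-5.6,0],0],[0,[0,0,0],0]]'

```text
t: 3.1
tool_pos: [0.4845, -0.2877, 0.5262]
tool_rot: [-0.399, -3.109, -0.006]
contact_force: [0.3, 0.5, -0.2]
opening: -0.0
grip_force: 0.0
```

```bash
python3 -c "
from h import *
to(-.03,0,.11)"
```

```text
t 3.1 q [-0.67 -0.09  1.27 -0.    1.97 -1.98] tcp [ 0.4845 -0.2877  0.5262] f [ 0.3  0.5 -0.2] op -0.0
hood tcp [-0.0649  0.004   0.5262] tool y heading vs hood y deg -0.309127632303813
target [ 0.5173 -0.3003  0.11  ] delta tool cm [-3.81 -0.5  41.59]
```

send_rows --rows '[[0,[0,0,6],0.3],[0,[0,0,6],0],[0,[0,-0.4,6],0],[0,[-0.5,0,6],0],[0,[-0.5,0,6],0],[0,[-0.5,0,6],0],[0,[-0.5,0,5],0],[0,[0,0,0.5],0],[0,[0,0,0],0]]'

```text
t: 4.22
tool_pos: [0.5038, -0.2929, 0.1169]
tool_rot: [0.399, 3.116, 0.0]
contact_force: [1.1, 0.5, 0.6]
opening: -0.0003
grip_force: 0.0
```

```bash
python3 -c "
from h import *
to(.010,0,.107)
d=cap('side');s=cv2.resize(d['frame'][170:360,290:480],None,fx=3,fy=3,interpolation=2);cv2.imwrite('pics/s2.png',s[...,::-1])"
```

```text
t 4.22 q [-0.65  0.05  1.81  0.    1.28 -1.97] tcp [ 0.5038 -0.2929  0.1169] f [1.1 0.5 0.6] op -0.0003
hood tcp [-0.0449  0.0038  0.1169] tool y heading vs hood y deg -0.26456620208311676
target [ 0.5561 -0.3102  0.107 ] delta tool cm [-5.5  -0.36  0.99]
```

View pics/s2.png

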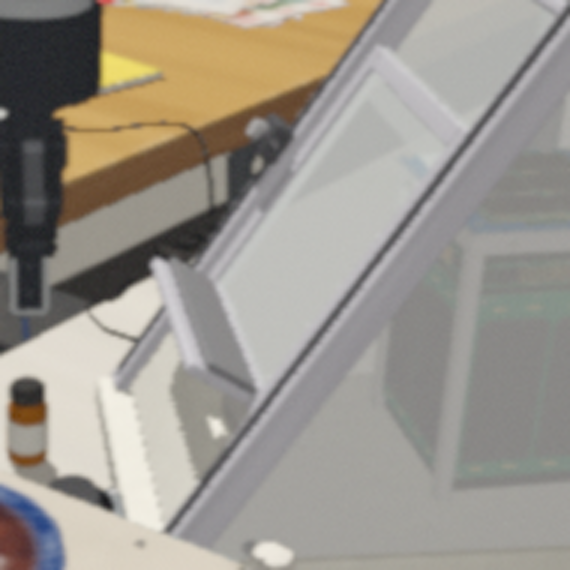

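The gripper hangs in front of the lip at (30,290), with the lip running from (160,265) to (240,390). The marker is at (245,160) and the vial at (28,420).

send_rows --rows '[[0,[-1,-0.3,1.1],0],[0,[-1.5,0,0],0],[0,[-1.5,0,0],0],[0,[-1,0,0],0],[0,[0,0,0],0]]'

```text
t: 4.9
tool_pos: [0.5521, -0.3092, 0.1054]
tool_rot: [0.399, 3.116, -0.0]
contact_force: [-0.2, 0.2, -0.4]
opening: 0.0
grip_force: 0.0
```

send_rows --rows '[[0,[-0.5,0,0],0],[0,[-0.4,0,0],0],[0,[-0.4,0,0],0],[0,[0,0,0],0]]'

```text
t: 5.4
tool_pos: [0.564, -0.3123, 0.1054]
tool_rot: [0.4, 3.116, -0.0]
contact_force: [-0.8, -0.4, 0.1]
opening: -0.0004
grip_force: 0.0
```

```bash
python3 -c "
from h import *
to(.016,0,.105)"
```

```text
t 5.4 q [-0.62  0.2   1.67 -0.    1.27 -1.94] tcp [ 0.564  -0.3123  0.1054] f [-0.8 -0.4  0.1] op -0.0004
hood tcp [ 1.820e-02 -1.000e-04  1.054e-01] tool y heading vs hood y deg -0.30299231859318354
target [ 0.5619 -0.3117  0.105 ] delta tool cm [0.22 0.01 0.04]
```

send_rows --rows '[[0,[-0.2,0,0],0],[0,[-0.2,0,0],0],[0,[0,0,0],0]]'

```text
t: 5.78
tool_pos: [0.5657, -0.3127, 0.1051]
tool_rot: [-0.399, -3.11, -0.002]
contact_force: [-8.5, 2.7, 4.4]
opening: 0.0003
grip_force: 4.2
```

send_rows --rows '[[0,[-0.2,0,0],0],[0,[-0.2,0,0],0],[0,[0,0,0],0]]'

```text
t: 6.15
tool_pos: [0.566, -0.3128, 0.105]
tool_rot: [-0.398, -3.1, -0.005]
contact_force: [-21.5, 7.2, 13.0]
opening: -0.0
grip_force: 11.2
```

send_rows --rows '[[0,[0,0,-0.2],0],[0,[-0.1,0,-0.2],0],[0,[-0.2,0,-0.3],0],[0,[-0.2,0,-0.3],0],[0,[0,0,0],0]]'

```text
t: 6.78
tool_pos: [0.5718, -0.3142, 0.1148]
tool_rot: [-0.398, -3.103, -0.005]
contact_force: [-16.8, 5.7, 9.4]
opening: -0.0002
grip_force: 9.0
```

```bash
cat >> h.py <<'E'
def lipw():
    for n in('side','top'):
        d=cap(n);x,y,z,w,nn=hood(pts(d),O,YAW)
        q=(abs(y)<.06)&(w>.105)&(w<.26)&(nn>.012)&(nn<.03)
        h,e=np.histogram(w[q],np.arange(.105,.262,.002));k=h.argmax();q&=abs(w-e[k])<.008
        print(n,'lip',q.sum(),np.percentile(w[q],[25,50,75,95]).round(4))
        q=(nn>.0125)&(nn<.03)&(y>.066)&(y<.12)&(w>.15)&(w<.3)
        k,lab,st,_=cv2.connectedComponentsWithStats(q.astype(np.uint8));i=1+st[1:,4].argmax();m=lab==i
        print('  marker',st[i],np.percentile(w[m],[0,50,100]).round(4),'n',nn[m].max().round(4))
E
python3 -c "
from h import *
to(.016,0,.105);lipw()"
```

```text
t 6.78 q [-0.61  0.22  1.63 -0.    1.3  -1.93] tcp [ 0.5718 -0.3142  0.1148] f [-16.8   5.7   9.4] op -0.0002
hood tcp [ 2.620e-02 -1.000e-04  1.148e-01] tool y heading vs hood y deg -0.3025002014001785
target [ 0.5619 -0.3117  0.105 ] delta tool cm [ 1.01 -0.    0.99]
side lip 272 [0.1361 0.1367 0.137  0.1374]
  marker [372 208  13  15 124] [0.2008 0.2132 0.2238] n 0.026
top lip 5 [0.1366 0.1369 0.1401 0.1402]
  marker [378 213  11   9  60] [0.1993 0.2142 0.2276] n 0.0299
```

send_rows --rows '[[0,[-0.2,0,-0.34],0],[0,[-0.2,0,-0.34],0],[0,[-0.21,0,-0.34],0],[0,[-0.21,0,-0.34],0],[0,[-0.21,0,-0.34],0],[0,[-0.21,0,-0.34],0],[0,[-0.21,0,-0.34],0],[0,[-0.21,0,-0.34],0],[0,[0,0,0],0]]'

```text
t: 8.0
tool_pos: [0.5884, -0.3185, 0.1423]
tool_rot: [-0.399, -3.104, -0.004]
contact_force: [-16.6, 5.2, 9.1]
opening: -0.0001
grip_force: 8.3
```

```bash
python3 -c "
from h import *
to(.016,0,.105);lipw()"
```

```text
t 8.0 q [-0.61  0.23  1.57 -0.    1.35 -1.92] tcp [ 0.5884 -0.3185  0.1423] f [-16.6   5.2   9.1] op -0.0001
hood tcp [ 0.0434 -0.      0.1423] tool y heading vs hood y deg -0.3078924876684397
target [ 0.5619 -0.3117  0.105 ] delta tool cm [ 2.7  -0.02  3.76]
side lip 246 [0.1686 0.1691 0.1694 0.1698]
  marker [372 208  13  15 121] [0.201  0.2133 0.2241] n 0.0259
top lip 3 [0.165  0.1655 0.1666 0.1675]
  marker [378 213  11   9  63] [0.2016 0.217  0.2269] n 0.0277
```

send_rows --rows '[[0,[-0.21,0,-0.34],0],[0,[-0.21,0,-0.34],0],[0,[-0.21,0,-0.34],0],[0,[-0.21,0,-0.34],0],[0,[-0.21,0,-0.34],0],[0,[-0.21,0,-0.34],0],[0,[-0.21,0,-0.34],0],[0,[-0.21,0,-0.34],0],[0,[-0.21,0,-0.34],0],[0,[0,0,0],0]]'

```text
t: 9.35
tool_pos: [0.6071, -0.3232, 0.1732]
tool_rot: [-0.399, -3.105, -0.005]
contact_force: [-15.0, 5.3, 8.2]
opening: -0.0001
grip_force: 7.9
```

```bash
python3 -c "
from h import *
to(.016,0,.105);lipw()
t=np.load('top.npz');s=np.load('side.npz')
a=cv2.resize(s['frame'][180:270,345:445],None,fx=4,fy=4,interpolation=2);b=cv2.resize(t['frame'][195:265,365:445],None,fx=5,fy=5,interpolation=2)
cv2.imwrite('pics/s3.png',np.hstack([a,np.pad(b,((0,10),(0,0),(0,0)))])[...,::-1])"
```

```text
t 9.35 q [-0.6   0.24  1.5  -0.    1.41 -1.91] tcp [ 0.6071 -0.3232  0.1732] f [-15.    5.3   8.2] op -0.0001
hood tcp [0.0627 0.     0.1732] tool y heading vs hood y deg -0.3069195610231219
target [ 0.5619 -0.3117  0.105 ] delta tool cm [ 4.59 -0.04  6.87]
side lip 225 [0.2045 0.2055 0.2058 0.2061]
  marker [380 211   5   9  16] [0.2106 0.2181 0.2236] n 0.0162
top lip 4 [0.2054 0.207  0.2082 0.2084]
  marker [378 213  11   9  64] [0.1982 0.2157 0.2301] n 0.0276
```

View pics/s3.png

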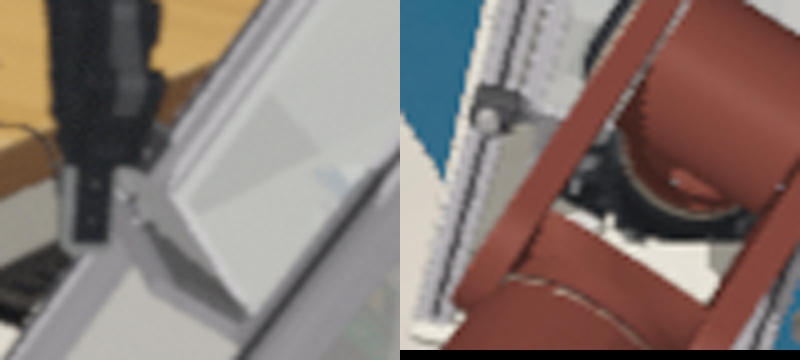

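The fingers sit under the lip edge at (95,230) in the left crop, with the marker just behind them. The marker is at (495,110) in the top crop. I'll back off for a clear view of the pointer before the last few mm.

send_rows --rows '[[0,[0.3,0,0.05],0],[0,[0.7,0,0],0],[0,[3,0,0],0],[0,[3,0,0],0],[0,[3,0,0],0],[0,[0,0,0],0]]'

```text
t: 10.2
tool_pos: [0.5127, -0.2988, 0.1723]
tool_rot: [-0.401, -3.116, -0.0]
contact_force: [-0.0, -0.2, -0.0]
opening: -0.0001
grip_force: 0.0
```

```bash
cat >> h.py <<'E'
def fine(N=6):
    for n in('side','top'):
        L=[];C=[];B=[]
        for k in range(N):
            d=cap(n);x,y,z,w,nn=hood(pts(d),O,YAW)
            q=(abs(y)<.062)&(w>.19)&(w<.23)&(nn>.012)&(nn<.029);L.append(np.c_[y[q],nn[q],w[q]])
            q=(y>.066)&(y<.0755)&(nn>.0125)&(nn<.03)&(w>.19)&(w<.235);C.append(np.c_[y[q],nn[q],w[q]])
            q=(y>.0755)&(y<.105)&(nn>.0125)&(nn<.03)&(w>.19)&(w<.24);B.append(np.c_[y[q],nn[q],w[q]])
        L,C,B=map(np.vstack,(L,C,B));
        for _ in range(3):
            A=np.c_[L[:,:2],np.ones(len(L))];p=np.linalg.lstsq(A,L[:,2],rcond=None)[0];L=L[abs(A@p-L[:,2])<.0015+.003*(_==0)]
        print(n,'lip',len(L),np.median(L[:,2]).round(4),'plane',p.round(4),'at y.07 n.02',(p@[.07,.02,1]).round(4))
        for nm,X in(('cone',C),('block',B)):
            if len(X):print(nm,len(X),'w',np.percentile(X[:,2],[0,10,50,90,100]).round(4),'n',np.median(X[:,1]).round(4))
        if n=='side':
            X=C
            for a in np.arange(.066,.0755,.002):
                m=(X[:,0]>=a)&(X[:,0]<a+.002)
                if m.any():print('  y',a.round(3),m.sum(),np.percentile(X[m,2],[0,50,100]).round(4),X[m,1].mean().round(4))
E
python3 -c "
from h import *
to(.016,0,.105);fine()
s=np.load('side.npz');t=np.load('top.npz')
a=cv2.resize(s['frame'][190:250,355:415],None,fx=6.5,fy=6.5,interpolation=2);b=cv2.resize(t['frame'][200:260,370:430],None,fx=6.5,fy=6.5,interpolation=2)
cv2.imwrite('pics/s4.png',np.hstack([a,b])[...,::-1])"
```

```text
t 10.2 q [-0.65  0.02  1.75  0.    1.38 -1.97] tcp [ 0.5127 -0.2988  0.1723] f [-0.  -0.2 -0. ] op -0.0001
hood tcp [-0.0348  0.0003  0.1723] tool y heading vs hood y deg -0.34923092377989917
target [ 0.5619 -0.3117  0.105 ] delta tool cm [-5.08  0.    6.73]
side lip 1040 0.2057 plane [-0.0009 -0.0324  0.2063] at y.07 n.02 0.2056
cone 90 w [0.2032 0.2072 0.213  0.2189 0.2227] n 0.0146
block 629 w [0.201  0.2047 0.2138 0.2223 0.2242] n 0.0181
  y 0.068 6 [0.2118 0.212  0.2133] 0.014
  y 0.07 18 [0.2105 0.2122 0.2154] 0.0141
  y 0.072 20 [0.2073 0.2137 0.2226] 0.0154
  y 0.074 46 [0.2032 0.2133 0.2227] 0.0148
top lip 454 0.2045 plane [-0.0013 -0.146   0.2075] at y.07 n.02 0.2044
cone 12 w [0.211  0.2112 0.2118 0.213  0.2157] n 0.0147
block 382 w [0.1992 0.2053 0.2152 0.2236 0.2299] n 0.017
```

View pics/s4.png

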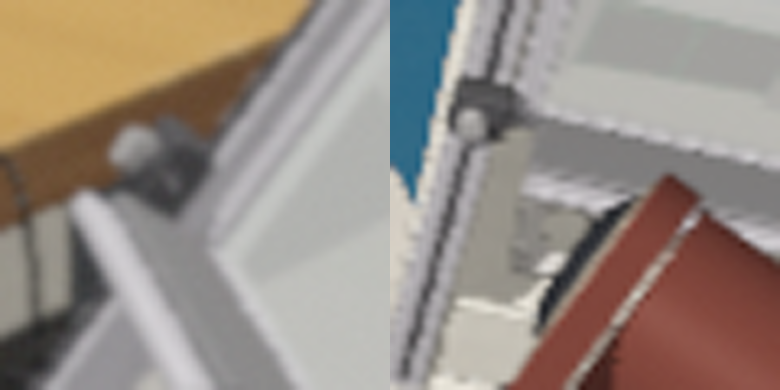

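The left crop shows the marker's dark block at (165,170), with the lip's upper face a little below it. The right crop shows the pointer at (520,105), just above the lip's upper edge. The gap measures about 7 mm, so I'll re-engage and push the rest.

send_rows --rows '[[0,[-3,0,0],0],[0,[-3,0,0],0],[0,[-2.5,0,0],0],[0,[-0.6,0,0],0],[0,[-0.4,0,0],0],[0,[-0.2,0,0],0],[0,[-0.1,0,-0.1],0],[0,[0,0,0],0]]'

```text
t: 11.8
tool_pos: [0.6071, -0.3235, 0.1731]
tool_rot: [-0.4, -3.112, -0.002]
contact_force: [-4.8, 0.9, 0.7]
opening: -0.0003
grip_force: 2.7
```

```bash
python3 -c "
from h import *
to(.0664,0,.1791);fine(3)" | egrep -v 'block|  y'
```

```text
t 11.8 q [-0.6   0.24  1.51 -0.    1.4  -1.91] tcp [ 0.6071 -0.3235  0.1731] f [-4.8  0.9  0.7] op -0.0003
hood tcp [ 0.0628 -0.0003  0.1731] tool y heading vs hood y deg -0.321789721664004
target [ 0.6107 -0.3241  0.1791] delta tool cm [-0.36  0.03 -0.6 ]
side lip 501 0.2065 plane [-2.00e-04 -2.65e-02  2.07e-01] at y.07 n.02 0.2064
cone 25 w [0.2104 0.2111 0.2133 0.2187 0.2224] n 0.0145
top lip 12 0.2051 plane [-0.1331 -0.1007  0.2152] at y.07 n.02 0.2038
cone 10 w [0.2106 0.2112 0.2132 0.2159 0.218 ] n 0.0152
```

send_rows --rows '[[0,[-0.1,0,-0.16],0],[0,[-0.1,0,-0.16],0],[0,[-0.1,0,-0.16],0],[0,[0,0,0],0]]'

```text
t: 12.6
tool_pos: [0.6101, -0.3243, 0.178]
tool_rot: [-0.4, -3.112, -0.002]
contact_force: [-5.2, 1.1, 0.6]
opening: -0.0004
grip_force: 2.6
```

```bash
python3 -c "
from h import *
to(.0664,0,.1791);fine(3)" | egrep -v 'block|  y'
```

```text
t 12.6 q [-0.6   0.24  1.49 -0.    1.41 -1.91] tcp [ 0.6101 -0.3243  0.178 ] f [-5.2  1.1  0.6] op -0.0004
hood tcp [ 0.0659 -0.0003  0.178 ] tool y heading vs hood y deg -0.3249879707189507
target [ 0.6107 -0.3241  0.1791] delta tool cm [-0.05  0.03 -0.11]
side lip 486 0.2123 plane [-0.0008 -0.0354  0.2129] at y.07 n.02 0.2122
cone 15 w [0.2102 0.2106 0.2131 0.2183 0.2218] n 0.0143
top lip 10 0.2124 plane [-0.0407  0.1749  0.2115] at y.07 n.02 0.2122
cone 5 w [0.2111 0.2113 0.2141 0.216  0.2171] n 0.0146
```

send_rows --rows '[[0,[0.3,0,0],0],[0,[0.7,0,0],0],[0,[3,0,0],0],[0,[3,0,0],0],[0,[3,0,0],0],[0,[0,0,0],0]]'

```text
t: 13.65
tool_pos: [0.5137, -0.2991, 0.1786]
tool_rot: [0.401, 3.115, -0.0]
contact_force: [-0.9, -0.8, 0.1]
opening: -0.0002
grip_force: 0.0
```

```bash
python3 -c "
from h import *
to(-.03,-.07,.09);fine(8)
s=np.load('side.npz');t=np.load('top.npz')
a=cv2.resize(s['frame'][190:250,355:415],None,fx=6.5,fy=6.5,interpolation=2);b=cv2.resize(t['frame'][200:260,370:430],None,fx=6.5,fy=6.5,interpolation=2)
cv2.imwrite('pics/s5.png',np.hstack([a,b])[...,::-1])"
```

```text
t 13.65 q [-0.65  0.02  1.74  0.    1.39 -1.97] tcp [ 0.5137 -0.2991  0.1786] f [-0.9 -0.8  0.1] op -0.0002
hood tcp [-0.0338  0.0002  0.1786] tool y heading vs hood y deg -0.3504276680632046
target [ 0.5    -0.3681  0.09  ] delta tool cm [-0.42 -7.02  8.86]
side lip 1317 0.2123 plane [-0.0008 -0.0336  0.2129] at y.07 n.02 0.2122
cone 91 w [0.2103 0.2107 0.213  0.2194 0.2227] n 0.0148
block 690 w [0.2009 0.2085 0.2155 0.2227 0.2243] n 0.0183
  y 0.066 5 [0.2114 0.2123 0.2131] 0.0146
  y 0.068 5 [0.211  0.212  0.2145] 0.0143
  y 0.07 19 [0.2105 0.213  0.2147] 0.0145
  y 0.072 23 [0.2103 0.2143 0.2205] 0.0144
  y 0.074 39 [0.2104 0.2145 0.2227] 0.0156
top lip 635 0.211 plane [-0.0024 -0.1555  0.2142] at y.07 n.02 0.2109
cone 17 w [0.2102 0.2107 0.2121 0.2143 0.216 ] n 0.0134
block 516 w [0.1981 0.205  0.2155 0.2237 0.2283] n 0.0169
```

View pics/s5.png

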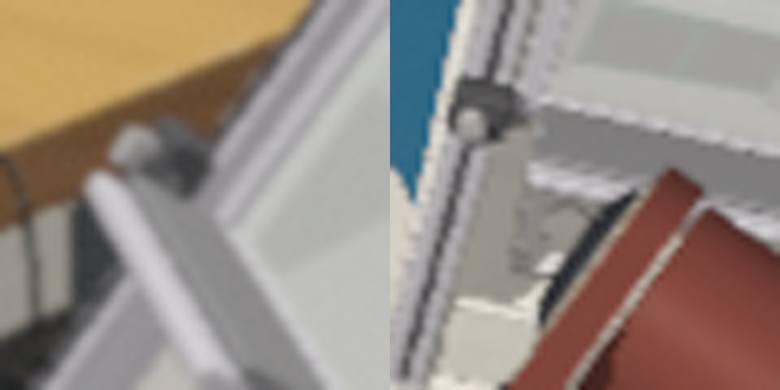

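Side crop: the lip's top edge now meets the pointer at (150,180). In the top crop the pointer at (525,110) lines up with the lip's upper edge, within about 0.5 mm by measurement. Next is the button.

send_rows --rows '[[0,[-0.1,-3.5,0],0],[0,[-0.3,-3.5,0],0],[0,[0,0,5],0],[0,[0,0,3.8],0],[0,[0,0,2],0],[0,[0,0,1],0],[0,[0,0,0],0]]'

```text
t: 15.32
tool_pos: [0.5015, -0.3684, 0.0608]
tool_rot: [0.4, 3.116, -0.0]
contact_force: [0.2, -0.7, -0.2]
opening: -0.0003
grip_force: 0.0
```

```bash
python3 -c "
from h import *
to(-.03,-.07,.052)"
```

```text
t 15.32 q [-0.75  0.21  1.75 -0.    1.19 -2.07] tcp [ 0.5015 -0.3684  0.0608] f [ 0.2 -0.7 -0.2] op -0.0003
hood tcp [-0.0285 -0.0699  0.0608] tool y heading vs hood y deg -0.2926493819423257
target [ 0.5    -0.3681  0.052 ] delta tool cm [ 0.15 -0.01  0.88]
```

send_rows --rows '[[0,[0,0,0.5],0],[0,[0,0,0.4],0],[0,[0,0,0.3],0],[0,[0,0,0.3],0],[0,[0,0,0],0]]'

```text
t: 15.95
tool_pos: [0.5017, -0.3687, 0.0462]
tool_rot: [0.4, 3.115, -0.001]
contact_force: [0.5, -1.0, 4.7]
opening: 0.0
grip_force: 1.9
```

send_rows --rows '[[0,[0,0,0.15],0],[0,[0,0,0.1],0],[0,[0,0,0],0]]'

```text
t: 16.32
tool_pos: [0.5018, -0.3688, 0.0458]
tool_rot: [0.4, 3.115, -0.001]
contact_force: [-3.9, 3.8, 15.5]
opening: 0.0002
grip_force: 7.5
```

It bottomed out: the force jumped to 15 N at z = 0.0458. I'll release it.

send_rows --rows '[[0,[0,0,-0.5],0],[0,[0,0,-1],0],[0,[0,0,-2],0],[0,[2,0,-4],0],[0,[4,0,-4],0],[0,[3,0,-4],0],[0,[0,0,0],0]]'

```text
t: 17.2
tool_pos: [0.4143, -0.3469, 0.2034]
tool_rot: [0.401, 3.109, -0.009]
contact_force: [-0.0, -0.6, 0.5]
opening: -0.0002
grip_force: 0.0
```

```bash
python3 -c "
from h import *
to(-.03,-.07,.2);fine(4)
s=np.load('side.npz')['frame'][170:370,280:560];t=np.load('top.npz')['frame'][120:310,350:490]
a=cv2.resize(s,(400,286));b=cv2.resize(t,(390,529));a=np.pad(a,((0,243),(0,0),(0,0)))
cv2.imwrite('pics/s6.png',np.hstack([a,b])[...,::-1])"
```

```text
t 17.2 q [-0.83 -0.14  1.84 -0.    1.43 -2.15] tcp [ 0.4143 -0.3469  0.2034] f [-0.  -0.6  0.5] op -0.0002
hood tcp [-0.1183 -0.0706  0.2034] tool y heading vs hood y deg -0.37334303451795847
target [ 0.5    -0.3681  0.2   ] delta tool cm [-8.82  0.12  0.4 ]
side lip 659 0.2123 plane [-0.0004 -0.0369  0.213 ] at y.07 n.02 0.2122
cone 54 w [0.2104 0.2108 0.2133 0.2202 0.2228] n 0.0149
block 340 w [0.2012 0.2085 0.2155 0.2228 0.2243] n 0.0183
  y 0.066 2 [0.2124 0.2127 0.2131] 0.0138
  y 0.068 5 [0.211  0.212  0.2158] 0.0144
  y 0.07 11 [0.2106 0.2123 0.2145] 0.0144
  y 0.072 14 [0.2107 0.2133 0.2206] 0.0153
  y 0.074 22 [0.2104 0.2163 0.2228] 0.0156
top lip 352 0.2108 plane [ 0.0037 -0.1947  0.2147] at y.07 n.02 0.2111
cone 10 w [0.2097 0.2105 0.2131 0.2166 0.2176] n 0.0147
block 257 w [0.1981 0.2053 0.2158 0.2242 0.2287] n 0.017
```

View pics/s6.png

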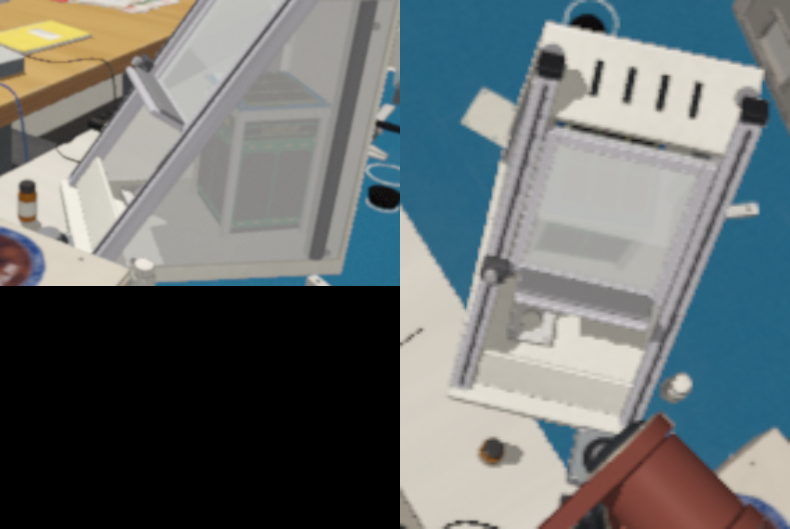

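The lip is still level with the marker at (495,268). The vials haven't moved and the robot is clear of everything, so I'm handing in.

```bash
python3 -c "
from station import ctrl
print(ctrl.finish_job())"
```

```text
the job is handed in; nothing more can be done
None
```

I pushed the window up until the lip measured within about 1 mm of the marker's pointer, pressed the fan button fully down and let go, and handed the job in at about 18 s with the arm clear. The button's spring-back was not checked by camera, because the arm hid part of it.

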